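# Tip a kit carton onto its side over the roller step and store it label up

## Task

The kit carton has to go into the white storage tray lying on its side with its label facing up. Stand it upright on the open end of the roller lane, label facing away from the blue step, and let go of it; then push it along the rollers until its foot meets the step and, pushing high on the label face, tip it over the step so that it falls flat on the blue bed. Finally take it again as it lies, lay it flat in the tray with the label still up and let go, leaving the timer, media bottle, slide box and tape roll where they are.

Things in the scene. Friction and masses are not known exactly. Their poses are not given: they have to be found in the camera images.
- carton_center (a point): Centre of the brown cardboard kit carton, 56 x 70 x 120 mm (its own x, y, z), 0.25 to 0.5 kg, rigid; it starts upright on the bench. Grasp it across its 56 mm width (own x). Own z points to its top; the white label with a blue band is on its own -y face (56 wide, 120 high).
- carton_label (a point): Middle of the carton's label face: 35 mm from the centre along the carton's own -y, 60 mm above its underside. Same axes as the carton.
- carton_foot (a point): Point on the face opposite the label (own +y face), on its centre line, 16 mm above the carton's underside; it lies at the step's upper edge while the carton tips over the step.
- lane: Tipping lane, fixed, 92 mm wide (own x), 310 long. Origin at bench level under the middle of the step's edge; own +y runs from the rollers to the blue bed, z up. y -165 to 0 mm: 8 free grey rollers, tops 28 mm above the bench, 20 mm apart, between rails 76 mm apart inside, 36 high. y 0: wall of the step, the end stop. y 0 to 145: flat blue bed, 44 mm above the bench, no rails.
- lane_edge (a point): Middle of the step's upper edge (yellow strip), 44 mm above the bench and 16 mm above the rollers; axes of the lane. Things on the rollers roll almost without resistance along the lane's y; a carton pushed within its top 30 mm tips over this edge with 1 to 3 N and falls by itself once it leans about 40 degrees.
- tray: White plastic storage tray, fixed, 130 x 180 mm outside (own x, y), on a grey plinth; walls 4 mm thick, rims 38 mm and inner floor 20 mm above the bench, open at the top. Origin under its middle at bench level; own y is its long way. The carton fits with its 120 mm length along the tray's y.
- tray_in (a point): Middle of the tray's inner floor; axes of the tray.
- timer: White lab timer, 64 x 68 x 20 mm, origin in the middle of its underside; a loose bystander, leave alone.
- media_bottle: Clear square media bottle, 66 x 66 x 142 mm, origin in the middle of its underside; a loose bystander, leave alone.
- slide_box: White slide box with blue lid, 30 x 82 x 31 mm, origin in the middle of its underside; a loose bystander, leave alone.
- tape_roll: Roll of red tape lying flat, 72 mm across, 19 mm high, origin in the middle of its underside; a loose bystander, leave alone.
There are look-alikes about, which are no part of the job. Of the things like the part that bears carton_center, leave any that is pink; of the rest the smaller one is meant. Of the things that look like the tray, the larger one is meant.

How it is judged:
By the outcome, as a careful person would: the job done as asked, in the order asked, and still so for the second after the job is handed in, with the robot touching nothing.
It also fails if it takes over 58 s, if anything falls off the work surface, if the arm or the gripper's body presses on something with over 40 N, if the wrist force passes 120 N, or if a joint passes its speed limit or range.

## Robot

A 6-joint arm with a two-finger parallel gripper is mounted at the origin on a cart in front of the work surface, level with it; the furniture and walls round the work are solid. World frame = base frame: x ahead of the robot, y to its left, z up, the work surface at z = 0. Lengths are in m, angles in rad, forces in N, time in s.
With the tool pointing down it reaches from about 0.325 to 0.9 m from the base axis. Payload 6.1 kg.
Tool frame: the origin (TCP) lies at the very end of the fingers, on their centre line; the grasp point (between the pads) lies 19 mm behind it; x points along the fingers, y is the direction in which the jaws open and shut, and the axes are right-handed (so a half turn about x gives the same grasp; the last joint's range is limited). The gripper opens to 87 mm and grips with 3 to 60 N. Pads are 19 mm wide; open, the fingers measure 117 mm over their backs; the gripper's body (75 mm by 190 mm) begins 51 mm behind the grasp point.
Start: joints at [-1.357, 0.22, 1.526, -0, 1.395, -0.126], TCP at [0.208, -0.589, 0.223] pointing down, gripper open.
Joint ranges: [-2.98, 2.98], [-0.91, 2.08], [0.09, 2.57], [-1.24, 4.39], [0.2, 2.65], [-2.68, 2.68]. Speed limits (rad/s): [2.57, 2.57, 3.01, 3.14, 3.14, 3.14].

## Interface

Orientations are given as a rotation vector (axis times angle).
In Python, from station import read_state, camera, camera_info, close_job, masks_of gives the robot as it stands.
- The arm moves only by the shell command python3 -m jog 'ROWS' [FORCE]. ROWS is JSON, one flat list of numbers, 5 for each row, row after row: the finger opening in m, from 0 to 0.087, then the shift along the world's x, y, z in m, then the turn about the world's z in degrees. A call has 1 to 20 rows; each row is the pose to reach, as a shift and turn from the pose commanded when the call began; what a row does not reach only later rows make up. A row lasts 1/12 s, in which the tool goes at most 41.7 mm and 7.16 degrees, less where a joint would pass 70% of its speed; a pose out of reach is approached as far as the arm can. A call with a gripper value outside its range is refused whole. The fingers move at their own pace and stop on an object; FORCE is the grip in N (left out, the last holds). Time passes only in rows, so rows that repeat a pose let the fingers close. It gives the time, the measured TCP pose, the force and the opening at its end, in the units of the state.
- read_state(): the state, without advancing time (a new reading comes with each control period).
- camera(name): name is "scene" or "top" or "wrist"; returns (picture, depth): 420x560x3 uint8, red, green, blue; 420x560 float32, m along the optical axis (not along the pixel's ray), 0 where there is no reading.
- camera_info(name): a dict with "fx", "fy", "cx", "cy" (pixels), "extrinsics" (4x4, takes a point from camera to world coordinates). Camera axes: x right, y down, z forward; pixel columns grow to the right and rows downward; lengths in m; the calibration is good to about 2 mm. A picture is of the moment at which its call begins: read the wrist's pose just before it. camera_info takes no time and is no camera call; for the wrist camera it gives the pose at the moment of the call.
- close_job(): hands the job in, once; it reports no verdict.
Trained networks look in the newest picture that a camera, given by its name, has taken for a name from the list of things; names that differ only in an ending like _2 or _b are one class to them, and where a whole thing is asked for, a point or a joint stands for the part that bears it (a point fixed in the world has none). Each returns a list of dicts, best first, with "score" (0 to 1); they miss things now and then, are a little off and sometimes report something else, mostly with a low value. They report only what shows in the picture. A call takes as long as a camera call. They do not tell look-alikes from the thing itself.
- masks_of(camera, thing): "pixels" (420x560 bool, what is visible of it) and "pixel" ([column, row] in pixels, amid what is visible of it).
The state is a dict: "time_s": time; "joints": joint angles; "joint_vel": joint speeds; "joint_torque": joint torques, N m; "ee_pos": TCP position; "ee_rot": TCP orientation; "ft_force": force on the tool from outside, world axes, zero at the start; "wrist_torque": the same for the moment, N m; "width": finger opening in m.
Only numpy, scipy, OpenCV 4.12 (cv2) and the standard library are available. Lean on these libraries where they do the work, as an engineer would, in place of code of your own. Each camera call takes 0.05 s, during which the arm holds its last target.

## Working session

There is one attempt and no reset: what is moved stays moved. The work goes in short steps, Python scripts to look and compute and a shell command to move; the robot and the scene stay as the last step left them, time stands still between calls to the robot, and variables do not carry over. Pictures are saved under pics/ and viewed, and the job is handed in when it is done.

```bash
ls; mkdir -p pics
python3 - <<'E'
from station import *
import cv2,numpy as np
print(read_state())
for n in ("scene","top"):
    p,d=camera(n); cv2.imwrite(f"pics/{n}0.png",p[:,:,::-1]); 
    np.savez(f"{n}0.npz",p=p,d=d)
    i=camera_info(n); print(n,i)
E
```

```text
pics
{'time_s': 0.0, 'joints': array([-1.35710186e+00,  2.21232864e-01,  1.52761304e+00, -1.39923388e-05,
        1.39471871e+00, -1.26099752e-01]), 'joint_vel': array([-7.65780637e-04,  1.78833264e-03, -1.04423388e-03,  1.20638744e-04,
        1.20966541e-03, -7.49954485e-05]), 'joint_torque': array([ 3.42904150e-04, -4.94608390e+01, -3.87380791e+01,  6.99894852e-02,
        5.73433167e-02, -1.51254922e-04]), 'ee_pos': array([ 0.20816557, -0.58864684,  0.22143208]), 'ee_rot': array([ 2.03772973,  0.35163076, -2.0379367 ]), 'ft_force': array([ 0.4589157 ,  0.33863306, -0.2407883 ]), 'wrist_torque': array([ 0.00515708, -0.02254711, -0.03509118]), 'width': 0.08710912358075401}
scene {'fx': 508.83870445818883, 'fy': 508.83870445818883, 'cx': 274.12512668188344, 'cy': 204.3609648592601, 'extrinsics': array([[ 5.05091732e-01, -5.67092346e-01,  6.50606343e-01,
        -6.43444559e-01],
       [-8.63065183e-01, -3.32676437e-01,  3.80059047e-01,
        -6.06699640e-01],
       [ 9.12823378e-04, -7.53480365e-01, -6.57469776e-01,
         1.24366921e+00],
       [ 0.00000000e+00,  0.00000000e+00,  0.00000000e+00,
         1.00000000e+00]])}
top {'fx': 528.3686638976066, 'fy': 528.3686638976066, 'cx': 275.691209389329, 'cy': 209.5838491256304, 'extrinsics': array([[ 0.02889708, -0.99314562,  0.11325516,  0.31683831],
       [-0.99955374, -0.02956811, -0.0042493 ,  0.04951583],
       [ 0.00756892, -0.11308183, -0.99355685,  1.58022924],
       [ 0.        ,  0.        ,  0.        ,  1.        ]])}
```

View pics/scene0.png

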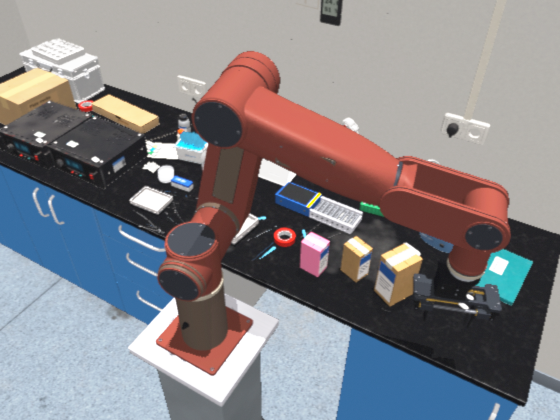

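View pics/top0.png

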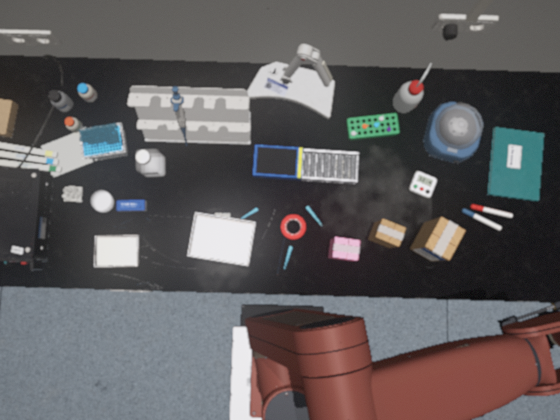

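```bash
cat > h.py <<'E'
from station import *
import cv2,numpy as np
def pts(n,d,m=None):
    i=camera_info(n); v,u=np.nonzero((d>0)&(m if m is not None else True))
    z=d[v,u]; P=np.stack([(u-i['cx'])/i['fx']*z,(v-i['cy'])/i['fy']*z,z,np.ones_like(z)])
    return (i['extrinsics']@P)[:3].T,u,v
def proj(n,P):
    i=camera_info(n); T=np.linalg.inv(i['extrinsics']); q=T[:3,:3]@np.array(P).T.reshape(3,-1)+T[:3,3:]
    return np.stack([q[0]/q[2]*i['fx']+i['cx'],q[1]/q[2]*i['fy']+i['cy']],1)
def rect(P):
    r=cv2.minAreaRect((P[:,:2]*1000).astype(np.float32)); return r
E
python3 - <<'E'
from h import *
n="top"; p,d=camera(n)
for t in ("carton_center","lane","tray","timer","media_bottle","slide_box","tape_roll"):
    for r in masks_of(n,t):
        P,u,v=pts(n,d,r['pixels']); 
        if len(P)<20: continue
        zt=np.percentile(P[:,2],95); Q=P[P[:,2]>zt-0.008]
        print(t,round(r['score'],2),r['pixel'],len(P),'z%',np.round(np.percentile(P[:,2],[5,50,95]),3),'mean',P.mean(0).round(3),'toprect',[np.round(x,1) for x in rect(Q)],'all',[np.round(x,1) for x in rect(P)])
        np.savez(f"m_{t}_{r['pixel'][0]:.0f}.npz",P=P)
E
```

```text
carton_center 0.97 [384.4, 230.5] 693 z% [0.024 0.118 0.124] mean [ 0.428 -0.268  0.102] toprect [array([ 430.3, -275.1]), array([70.1, 57. ]), np.float64(71.4)] all [array([ 430.2, -275. ]), array([70.2, 57.1]), np.float64(70.5)]
carton_center 0.77 [436.3, 237.5] 1611 z% [0.017 0.157 0.165] mean [ 0.415 -0.403  0.128] toprect [array([ 416. , -413.1]), array([75.5, 96. ]), np.float64(59.8)] all [array([ 430.4, -432. ]), array([104.1, 162.1]), np.float64(38.4)]
carton_center 0.61 [346.5, 248.9] 634 z% [0.034 0.118 0.125] mean [ 0.381 -0.149  0.108] toprect [array([ 381.8, -153.4]), array([70.5, 55.6]), np.float64(82.9)] all [array([ 386.6, -153.6]), array([71.1, 65.7]), np.float64(83.7)]
lane 0.68 [301.2, 164.2] 3475 z% [0.004 0.033 0.048] mean [ 0.632 -0.039  0.031] toprect [array([634.4, -36.7]), array([300.9,  93.4]), np.float64(88.1)] all [array([639.1, -42.8]), array([322.7, 109.3]), np.float64(87.7)]
tray 0.89 [115.6, 249.0] 1329 z% [0.008 0.014 0.025] mean [0.36  0.51  0.014] toprect [array([359.7, 507.7]), array([ 89. , 129.8]), np.float64(3.5)] all [array([359.7, 507.7]), arr
[... 662 characters left out ...]
array([311.4, 103.6]), np.float64(87.8)]
media_bottle 0.58 [150.6, 159.9] 733 z% [0.018 0.105 0.142] mean [0.61  0.405 0.095] toprect [array([618. , 416.6]), array([39. , 35.2]), np.float64(46.8)] all [array([617.6, 414.3]), array([64.5, 66. ]), np.float64(4.5)]
slide_box 0.57 [132.8, 203.7] 337 z% [0.012 0.029 0.035] mean [0.494 0.471 0.027] toprect [array([494.3, 472.9]), array([30.2, 83.2]), np.float64(1.8)] all [array([496.4, 473.1]), array([85.6, 37.3]), np.float64(88.9)]
tape_roll 0.53 [286.3, 225.8] 307 z% [0.001 0.017 0.023] mean [ 0.445 -0.006  0.016] toprect [array([446.,  -7.]), array([68.6, 65.5]), np.float64(2.1)] all [array([446.1,  -7. ]), array([69. , 65.4]), np.float64(1.7)]
```

Run:
```python
import cv2
for n,(a,b,c,d) in (("scene",(180,300,260,450)),("top",(120,280,180,480))):
    p=cv2.imread(f"pics/{n}0.png")[a:b,c:d]
    f=min(790/p.shape[1],590/p.shape[0]); cv2.imwrite(f"pics/{n}0z.png",cv2.resize(p,None,fx=f,fy=f,interpolation=cv2.INTER_CUBIC))
```

```text
(no output)
```

View pics/scene0z.png

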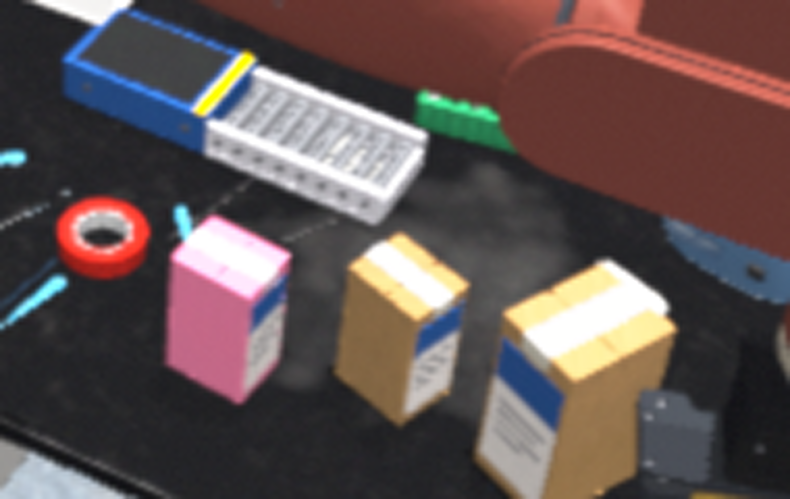

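View pics/top0z.png

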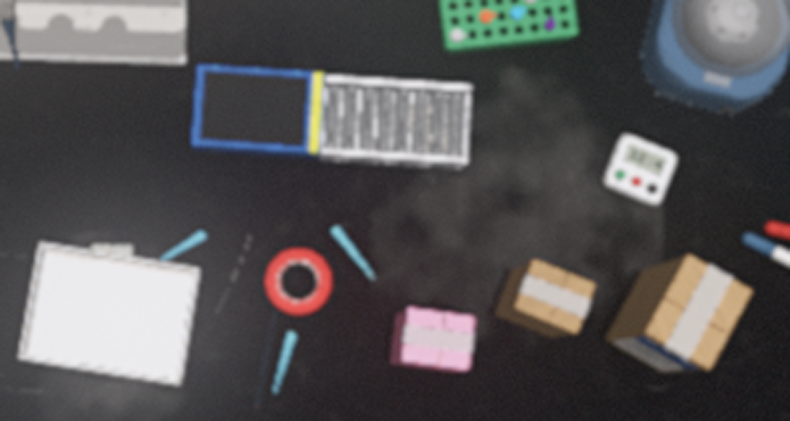

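Run:
```python
from h import *
from scipy.spatial.transform import Rotation as R
s=read_state(); M=R.from_rotvec(s['ee_rot']).as_matrix(); print(M.round(3), 'tool y ang',np.degrees(np.arctan2(M[1,1],M[0,1])))
z=np.load('top0.npz'); p,d=z['p'],z['d']
P,u,v=pts('top',d); c=p[v,u].astype(int)
box=(abs(P[:,0]-.635)<.08)&(abs(P[:,1]+.04)<.2)
yel=box&(c[:,0]>150)&(c[:,1]>140)&(c[:,2]<100); Q=P[yel]; print('yellow',len(Q),Q.mean(0),rect(Q))
bl=box&(c[:,2]>c[:,0]+40)&(P[:,2]>.035); Q=P[bl]; print('blue',len(Q),rect(Q),np.median(Q[:,2]))
g=box&(P[:,2]>.02)&(P[:,2]<.06); Q=P[g]; print('lane all',rect(Q)); Q=Q[Q[:,1]<-.04];print('rollers',rect(Q),np.median(Q[:,2]))
for f in ('carton_center_384','tray_221'):
    Q=np.load(f'm_{f}.npz')['P']; zt={'c':.112,'t':.03}[f[0]]; Q=Q[Q[:,2]>zt]; print(f,rect(Q),np.median(Q[:,2]))
```

```text
[[-0.     0.333 -0.943]
 [ 0.    -0.943 -0.333]
 [-1.    -0.     0.   ]] tool y ang -70.532500002714
yellow 2 [ 0.69284098 -0.02768216 -0.00605305] ((692.8409423828125, -27.682157516479492), (4.7124104499816895, 0.0), 129.1360626220703)
blue 399 ((637.9344482421875, 49.114830017089844), (129.83827209472656, 93.45687103271484), 87.95732116699219) 0.04263523579080064
lane all ((637.0134887695312, -15.898040771484375), (365.8818359375, 117.87136840820312), 82.77977752685547)
rollers ((631.953125, -118.0750732421875), (157.91380310058594, 93.61018371582031), 88.13553619384766) 0.027138479408253424
carton_center_384 ((430.3178405761719, -275.0539245605469), (70.09370422363281, 56.99231719970703), 71.44917297363281) 0.11915379903374756
tray_221 ((403.7013854980469, 200.4359130859375), (180.6916961669922, 130.38059997558594), 82.4700927734375) 0.03653421326035167
```

```bash
python3 -m jog '[0.087,0.222,0.314,0,52, 0.087,0.222,0.314,0,52, 0.087,0.222,0.314,0,52, 0.087,0.222,0.314,0,52, 0.087,0.222,0.314,0,52, 0.087,0.222,0.314,0,52, 0.087,0.222,0.314,0,52, 0.087,0.222,0.314,0,52, 0.087,0.222,0.314,0,52, 0.087,0.222,0.314,0,52, 0.087,0.222,0.314,0,52, 0.087,0.222,0.314,0,52, 0.087,0.222,0.314,0,52]'
python3 - <<'E'
from h import *
p,d=camera('wrist'); cv2.imwrite('pics/w1.png',p[:,:,::-1]); p,d=camera('scene'); cv2.imwrite('pics/s1.png',p[:,:,::-1])
E
```

```text
time_s: 1.58
ee_pos: [0.4297, -0.2763, 0.2226]
ee_rot: [1.443, 1.038, -1.444]
ft_force: [-1.0, -0.0, -0.6]
width: 0.087
```

View pics/w1.png

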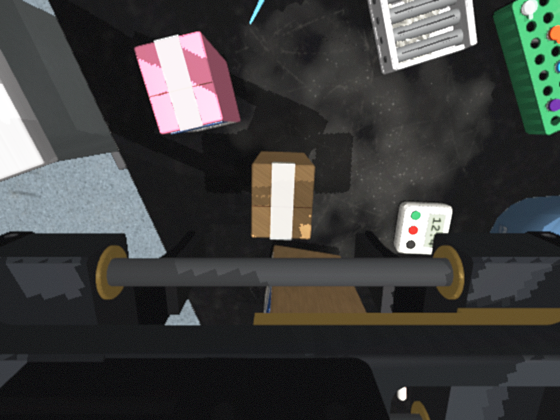

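View pics/s1.png

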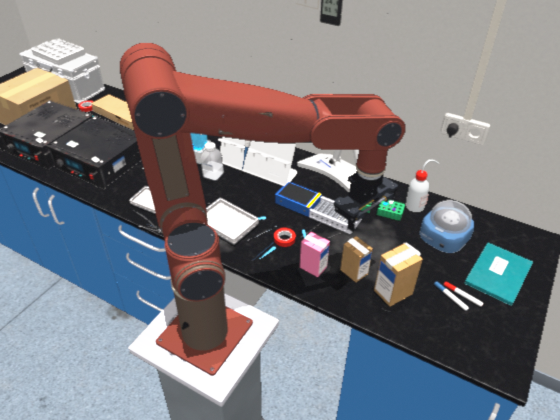

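The wrist view shows the small brown carton square in the jaws, centred at column 283 (252–314), with the pink one and the timer clear. I'm going down now.

```bash
python3 -m jog '[0.087,0,0,-0.04,0, 0.087,0,0,-0.08,0, 0.087,0,0,-0.115,0, 0.087,0,0,-0.14,0, 0.087,0,0,-0.147,0, 0.087,0,0,-0.147,0, 0.04,0,0,-0.147,0, 0.04,0,0,-0.147,0, 0.04,0,0,-0.147,0, 0.04,0,0,-0.147,0, 0.04,0,0,-0.147,0, 0.04,0,0,-0.147,0, 0.04,0,0,-0.147,0, 0.04,0,0,-0.147,0]' 30
python3 - <<'E'
from h import *
s=read_state(); print(s['ee_pos'],s['width'],s['ft_force'])
p,d=camera('wrist'); cv2.imwrite('pics/w2.png',p[:,:,::-1])
E
```

```text
time_s: 2.85
ee_pos: [0.431, -0.2757, 0.0765]
ee_rot: [1.443, 1.037, -1.442]
ft_force: [1.1, 0.4, 5.2]
width: 0.0563
[ 0.43102191 -0.27570964  0.07649143] 0.05627357052395779 [1.09828386 0.37430297 5.17954812]
```

View pics/w2.png

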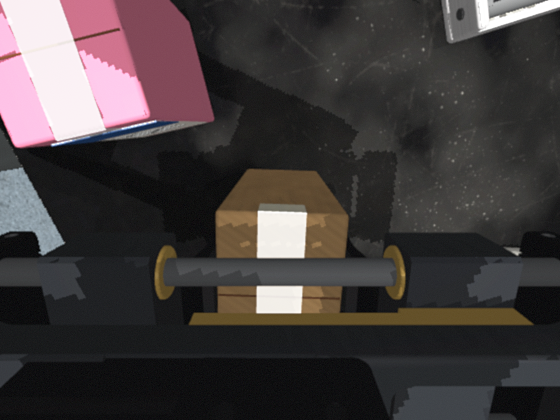

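```bash
python3 -m jog '[0.04,0,0,0.035,0, 0.04,0,0,0.07,0, 0.04,0,0,0.09,0, 0.04,0.03,0.02,0.09,4, 0.04,0.06,0.038,0.09,8, 0.04,0.09,0.056,0.09,12, 0.04,0.12,0.075,0.09,16.7, 0.04,0.15,0.094,0.09,16.7, 0.04,0.18,0.113,0.09,16.7, 0.04,0.195,0.122,0.09,16.7, 0.04,0.201,0.1255,0.09,16.7, 0.04,0.201,0.1255,0.09,16.7, 0.04,0.201,0.1255,0.07,16.7, 0.04,0.201,0.1255,0.055,16.7, 0.04,0.201,0.1255,0.045,16.7, 0.04,0.201,0.1255,0.045,16.7, 0.04,0.201,0.1255,0.045,16.7]'
python3 - <<'E'
from h import *
s=read_state(); print(s['ee_pos'],s['width'],s['ft_force'])
for n in('wrist','top','scene'):
  p,d=camera(n); cv2.imwrite(f'pics/{n}3.png',p[:,:,::-1]); np.savez(f'{n}3.npz',p=p,d=d)
  if n!='wrist':
   q=p[130:250,180:480] if n=='top' else p[140:290,230:450]
   cv2.imwrite(f'pics/{n}3.png',cv2.resize(q[:,:,::-1],None,fx=2.6,fy=2.6,interpolation=cv2.INTER_CUBIC))
E
```

```text
time_s: 4.32
ee_pos: [0.6299, -0.1503, 0.1197]
ee_rot: [1.233, 1.196, -1.235]
ft_force: [0.6, 0.1, -2.1]
width: 0.0561
[ 0.62989758 -0.15028841  0.11969468] 0.056130863969392424 [ 0.5739083   0.10429736 -2.0700434 ]
```

View pics/wrist3.png

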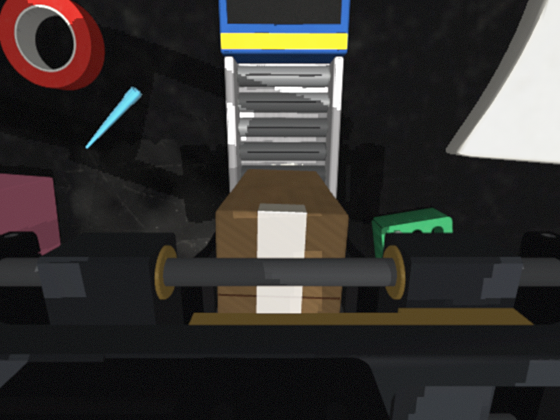

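View pics/scene3.png

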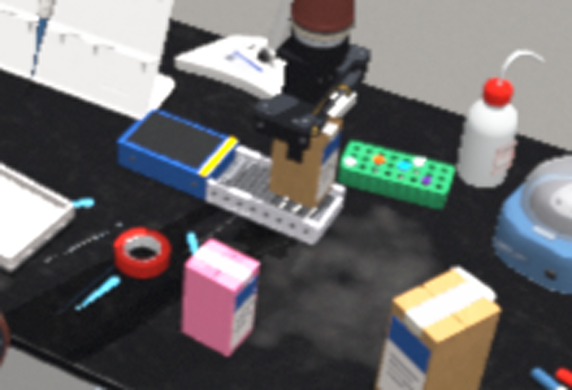

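View pics/top3.png

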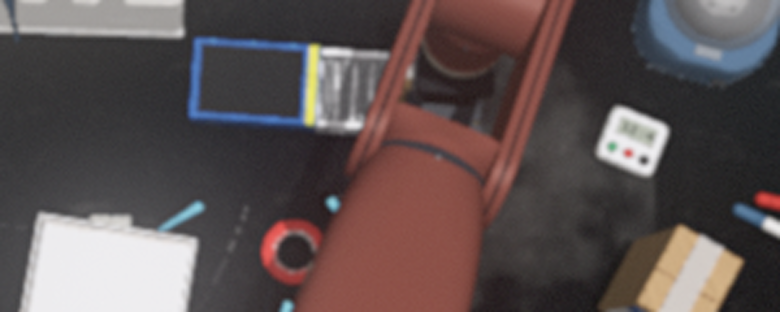

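Run:
```python
from h import *
z=np.load('wrist3.npz'); p,d=z['p'],z['d']
P,u,v=pts('wrist',d); c=p[v,u].astype(int)
m=(c[:,0]>180)&(c[:,1]>170)&(c[:,2]<90)&(v<60); Q=P[m]; print(len(Q),Q.mean(0),rect(Q),np.median(Q[:,2]))
m=(v<170)&(u>215)&(u<355)&(P[:,2]>.03)&(P[:,2]<.05)&(v>55); Q=P[m]; print('rails',Q.mean(0),rect(Q))
```

```text
1799 [ 0.63865086 -0.02375489  0.04612795] ((638.72607421875, -23.687828063964844), (10.521025657653809, 90.03226470947266), 88.28414154052734) 0.04612737805186781
rails [ 0.63811483 -0.07098605  0.03515167] ((636.95166015625, -74.56666564941406), (86.31088256835938, 90.2047348022461), 88.02412414550781)
```

```bash
python3 -m jog '[0.04,0.002,0,-0.006,0, 0.04,0.002,0,-0.011,0, 0.04,0.002,0,-0.0145,0, 0.04,0.002,0,-0.0155,0, 0.04,0.002,0,-0.0155,0, 0.04,0.002,0,-0.0155,0]'
```

```text
time_s: 4.97
ee_pos: [0.6332, -0.1497, 0.1048]
ee_rot: [1.233, 1.194, -1.233]
ft_force: [-0.1, -0.4, -3.8]
width: 0.0565
```

```bash
python3 -m jog '[0.04,0,0,-0.001,0, 0.04,0,0,-0.0015,0, 0.04,0,0,-0.0015,0]'
```

```text
time_s: 5.22
ee_pos: [0.6335, -0.15, 0.1044]
ee_rot: [1.233, 1.193, -1.233]
ft_force: [-2.2, -0.7, 3.0]
width: 0.0562
```

```bash
python3 -m jog '[0.06,0,0,0,0, 0.066,0,0,0,0, 0.075,0,0,0,0, 0.087,0,0,0,0, 0.087,0,0,0,0, 0.087,0,0,0.02,0, 0.087,0,0,0.05,0, 0.087,0,0,0.085,0, 0.087,0,0,0.1,0, 0.087,0,-0.04,0.1,0, 0.04,0,-0.08,0.1,0, 0.02,0,-0.11,0.1,0, 0.02,0,-0.11,0.1,0]'
python3 - <<'E'
from h import *
s=read_state(); print(s['ee_pos'],s['width'],s['ft_force'])
for n in('wrist','top','scene'):
  p,d=camera(n); cv2.imwrite(f'pics/{n}4.png',p[:,:,::-1]); np.savez(f'{n}4.npz',p=p,d=d)
  if n!='wrist':
   q=p[130:250,180:480] if n=='top' else p[140:290,230:450]
   cv2.imwrite(f'pics/{n}4.png',cv2.resize(q[:,:,::-1],None,fx=2.6,fy=2.6,interpolation=cv2.INTER_CUBIC))
  else:
   P,u,v=pts(n,d); Q=P[(P[:,2]>.135)&(P[:,2]<.16)&(abs(P[:,0]-.633)<.08)&(abs(P[:,1]+.15)<.08)]; print(len(Q),Q.mean(0),rect(Q))
E
```

```text
time_s: 6.3
ee_pos: [0.6326, -0.2658, 0.2036]
ee_rot: [1.234, 1.189, -1.237]
ft_force: [-0.1, -0.1, -0.1]
width: 0.074
[ 0.63256418 -0.2658316   0.20362434] 0.07402422272617112 [-0.0721375  -0.0654487  -0.12797093]
9097 [ 0.63374026 -0.1488752   0.14745541] ((633.62109375, -149.86183166503906), (66.8882064819336, 56.05156326293945), 86.5213851928711)
```

View pics/wrist4.png

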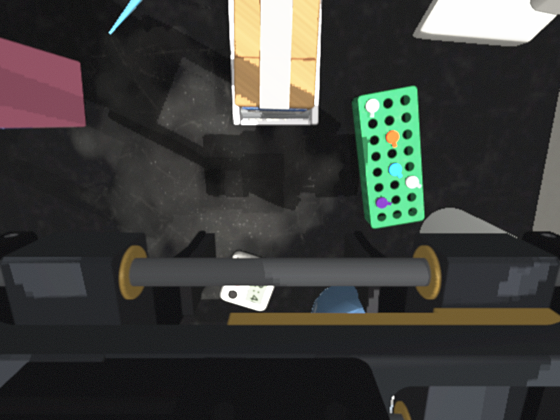

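View pics/scene4.png

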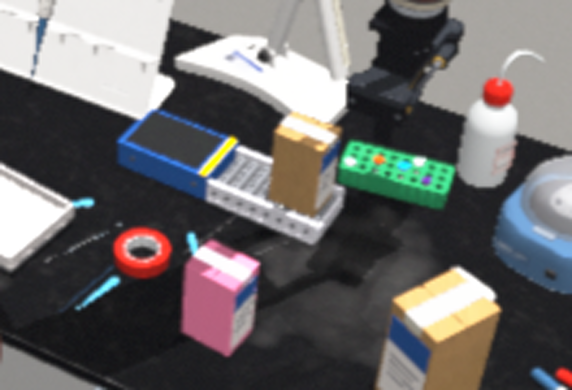

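```bash
python3 -m jog '[0.02,0.0,0,-0.035,0, 0.02,0.0,0,-0.07,0, 0.02,0.0,0,-0.09,0, 0.02,0,0,-0.098,0, 0.02,0.0005,0.015,-0.098,0, 0.02,0.001,0.03,-0.098,0, 0.02,0.0015,0.042,-0.098,0, 0.02,0.002,0.05,-0.098,0, 0.02,0.002,0.055,-0.098,0, 0.02,0.002,0.058,-0.098,0, 0.02,0.002,0.06,-0.098,0, 0.02,0.002,0.062,-0.098,0, 0.02,0.002,0.064,-0.098,0, 0.02,0.002,0.066,-0.098,0, 0.02,0.002,0.068,-0.098,0, 0.02,0.002,0.07,-0.098,0]'
python3 - <<'E'
from h import *
s=read_state(); print(s['ee_pos'],s['width'],s['ft_force'])
for n in('wrist',):
  p,d=camera(n); cv2.imwrite(f'pics/{n}5.png',p[:,:,::-1])
  P,u,v=pts(n,d); Q=P[(P[:,2]>.135)&(P[:,2]<.16)&(abs(P[:,0]-.633)<.08)&(abs(P[:,1]+.15)<.08)]; print(len(Q),Q.mean(0),rect(Q))
E
```

```text
time_s: 7.78
ee_pos: [0.6352, -0.1899, 0.1054]
ee_rot: [1.233, 1.194, -1.233]
ft_force: [-0.7, -0.5, 0.9]
width: 0.0198
[ 0.6352301  -0.18991745  0.10544879] 0.01979827095695289 [-0.74167807 -0.48179892  0.85506047]
22615 [ 0.63434479 -0.14008714  0.14783909] ((633.15625, -153.53961181640625), (92.08618927001953, 56.36577224731445), 86.41069793701172)
```

View pics/wrist5.png

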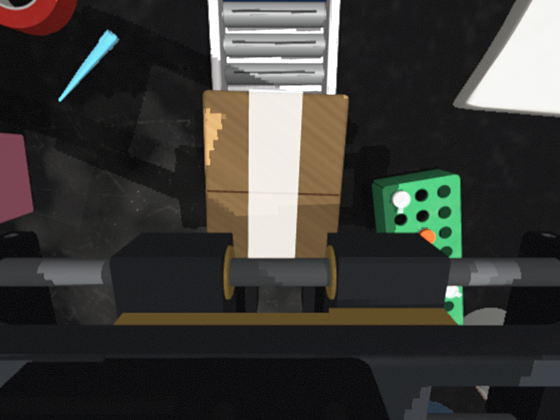

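```bash
python3 -m jog '[0.02,0,0.003,0,0, 0.02,0,0.006,0,0, 0.02,0,0.01,0,0, 0.02,0.0005,0.014,0,0, 0.02,0.0005,0.018,0,0, 0.02,0.0005,0.022,0,0, 0.02,0.0005,0.026,0,0, 0.02,0.001,0.03,0,0, 0.02,0.001,0.034,0,0, 0.02,0.001,0.038,0,0, 0.02,0.001,0.042,0,0, 0.02,0.001,0.046,0,0, 0.02,0.001,0.05,0,0, 0.02,0.001,0.053,0,0, 0.02,0.001,0.056,0,0, 0.02,0.001,0.058,0,0, 0.02,0.001,0.06,0,0]'
python3 - <<'E'
from h import *
s=read_state(); print(s['ee_pos'],s['width'],s['ft_force'])
for n in('wrist','scene'):
  p,d=camera(n); np.savez(f'{n}6.npz',p=p,d=d); 
  if n=='scene': p=cv2.resize(p[140:290,230:450],None,fx=2.6,fy=2.6,interpolation=cv2.INTER_CUBIC)
  cv2.imwrite(f'pics/{n}6.png',p[:,:,::-1])
E
```

```text
time_s: 9.25
ee_pos: [0.6363, -0.1296, 0.1056]
ee_rot: [1.233, 1.194, -1.233]
ft_force: [1.1, -0.2, 0.5]
width: 0.0202
[ 0.6363167  -0.12955256  0.10556015] 0.02023689424918135 [ 1.06980297 -0.23296331  0.4705057 ]
```

View pics/wrist6.png

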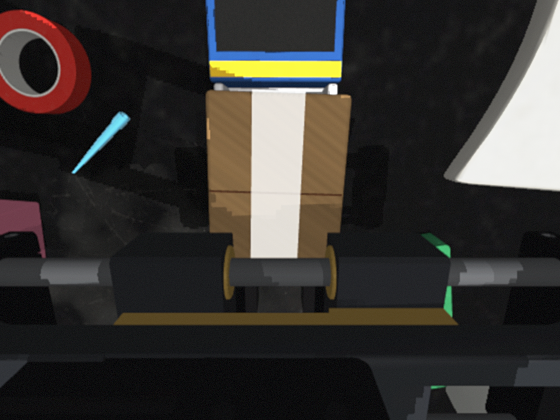

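View pics/scene6.png

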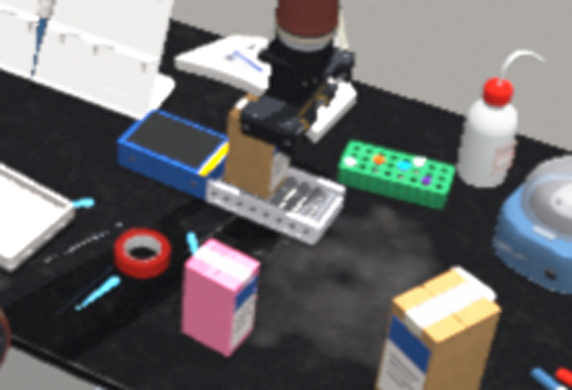

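```bash
python3 -m jog '[0.02,0,-0.004,0.004,0, 0.02,0,-0.006,0.014,0, 0.02,0,-0.006,0.02,0, 0.02,0,-0.003,0.02,0, 0.02,0,0,0.02,0, 0.02,0,0.002,0.02,0, 0.02,0,0.004,0.02,0, 0.02,0,0.006,0.02,0, 0.02,0,0.008,0.02,0, 0.02,0,0.01,0.02,0, 0.02,0.0005,0.012,0.02,0, 0.02,0.0005,0.014,0.02,0]' 
python3 -m jog '[0.02,0,0.001,0,0, 0.02,0,0.002,0,0, 0.02,0,0.003,0,0, 0.02,0,0.003,0,0]'
python3 - <<'E'
from h import *
s=read_state(); print(s['ee_pos'],s['width'],s['ft_force'])
for n in('wrist','scene'):
  p,d=camera(n); np.savez(f'{n}7.npz',p=p,d=d); 
  if n=='scene': p=cv2.resize(p[140:290,230:450],None,fx=2.6,fy=2.6,interpolation=cv2.INTER_CUBIC)
  cv2.imwrite(f'pics/{n}7.png',p[:,:,::-1])
E
```

```text
time_s: 10.35
ee_pos: [0.6367, -0.1155, 0.1253]
ee_rot: [1.233, 1.194, -1.233]
ft_force: [0.0, 0.3, -0.1]
width: 0.0201
time_s: 10.68
ee_pos: [0.637, -0.1128, 0.1257]
ee_rot: [1.233, 1.193, -1.232]
ft_force: [-0.2, 0.1, -0.1]
width: 0.0201
[ 0.63699172 -0.11282264  0.12572254] 0.020060484825984427 [-0.21105579  0.12677998 -0.11078317]
```

View pics/wrist7.png

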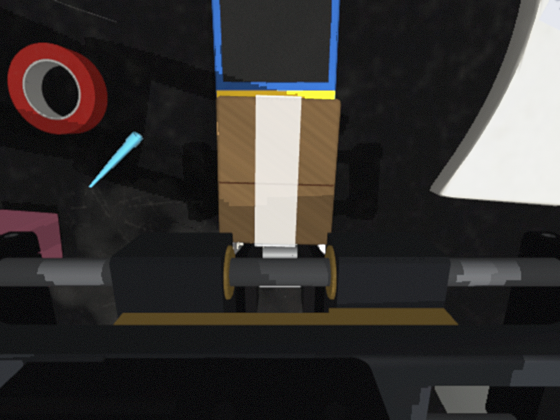

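View pics/scene7.png

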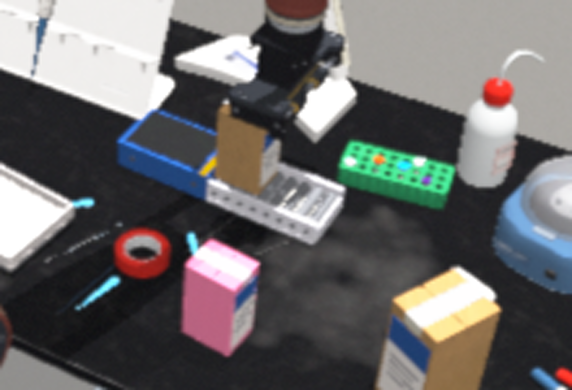

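Run:
```python
from h import *
z=np.load('wrist7.npz'); d=z['d']
P,u,v=pts('wrist',d); m=(u>200)&(u<350)&(v<245)&(P[:,2]>.13)&(P[:,2]<.16); print(rect(P[m]),np.median(P[m][:,2]))
```

```text
((636.4421997070312, -68.51443481445312), (74.72671508789062, 56.421852111816406), 86.61930847167969) 0.14766682848259666
```

```bash
python3 -m jog '[0.02,0,0.002,0,0, 0.02,0,0.004,0,0, 0.02,0,0.006,0,0, 0.02,0,0.008,0.001,0, 0.02,0,0.010,0.003,0, 0.02,0,0.012,0.005,0, 0.02,0.0005,0.014,0.006,0, 0.02,0.0005,0.016,0.007,0]'
python3 - <<'E'
from h import *
s=read_state(); print(s['ee_pos'],s['width'],s['ft_force'])
for n in('wrist','scene'):
  p,d=camera(n); np.savez(f'{n}8.npz',p=p,d=d); 
  if n=='scene': p=cv2.resize(p[140:290,230:450],None,fx=2.6,fy=2.6,interpolation=cv2.INTER_CUBIC)
  cv2.imwrite(f'pics/{n}8.png',p[:,:,::-1])
E
```

```text
time_s: 11.45
ee_pos: [0.6371, -0.0963, 0.1325]
ee_rot: [1.232, 1.195, -1.233]
ft_force: [-0.7, -1.0, 0.1]
width: 0.0197
[ 0.63709857 -0.09628862  0.13247739] 0.0197483299149903 [-0.70489273 -1.02190605  0.14584066]
```

View pics/wrist8.png

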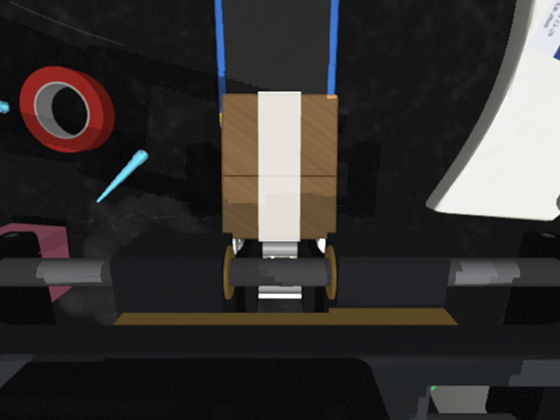

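View pics/scene8.png

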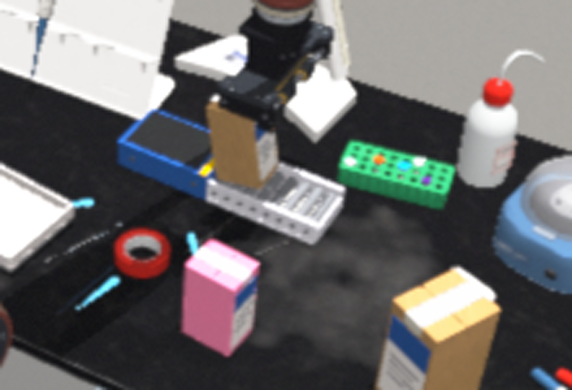

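```bash
python3 -m jog '[0.02,0,0.003,0.002,0, 0.02,0,0.006,0.003,0, 0.02,0,0.009,0.005,0, 0.02,0,0.012,0.006,0, 0.02,0,0.015,0.0075,0, 0.02,0.0005,0.018,0.009,0, 0.02,0.0005,0.021,0.01,0, 0.02,0.0005,0.024,0.011,0, 0.02,0.001,0.027,0.012,0, 0.02,0.001,0.03,0.0128,0, 0.02,0.001,0.033,0.0135,0, 0.02,0.001,0.036,0.0142,0, 0.02,0.001,0.039,0.015,0]'
python3 - <<'E'
from h import *
s=read_state(); print(s['ee_pos'],s['width'],s['ft_force'])
for n in('wrist','scene'):
  p,d=camera(n); np.savez(f'{n}9.npz',p=p,d=d); 
  if n=='scene': p=cv2.resize(p[140:290,230:450],None,fx=2.6,fy=2.6,interpolation=cv2.INTER_CUBIC)
  cv2.imwrite(f'pics/{n}9.png',p[:,:,::-1])
E
```

```text
time_s: 12.63
ee_pos: [0.6383, -0.0574, 0.1476]
ee_rot: [1.233, 1.194, -1.233]
ft_force: [0.2, -0.1, 1.0]
width: 0.0198
[ 0.63829423 -0.05736855  0.14755728] 0.019831366246330605 [ 0.21561249 -0.12843556  1.00963731]
```

View pics/wrist9.png

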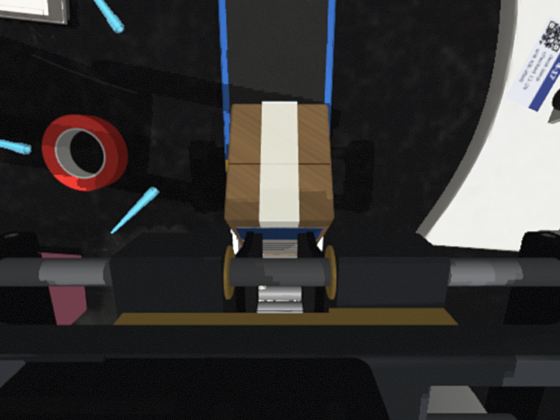

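View pics/scene9.png

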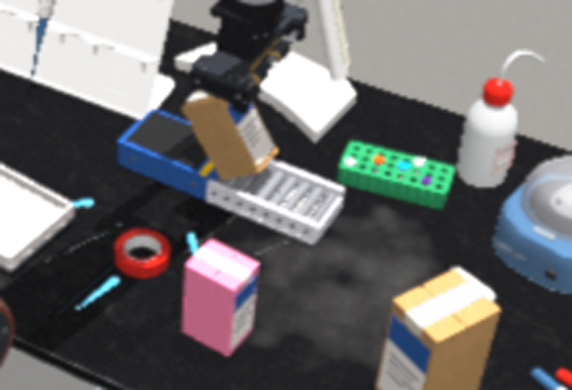

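Tipping cleanly, at about 28°. I'll keep pushing.

```bash
python3 -m jog '[0.02,0,0.003,0.001,0, 0.02,0,0.006,0.001,0, 0.02,0,0.009,0.0015,0, 0.02,0,0.012,0.002,0, 0.02,0,0.015,0.002,0, 0.02,0.0005,0.018,0.002,0, 0.02,0.0005,0.021,0.002,0, 0.02,0.0005,0.024,0.002,0, 0.02,0.001,0.027,0.0015,0, 0.02,0.001,0.03,0.001,0, 0.02,0.001,0.03,0.001,0, 0.02,0.001,0.03,0.01,0, 0.02,0.001,0.02,0.03,0]'
python3 - <<'E'
from h import *
s=read_state(); print(s['ee_pos'],s['width'],s['ft_force'])
for n in('wrist','scene'):
  p,d=camera(n); np.savez(f'{n}10.npz',p=p,d=d); 
  if n=='scene': p=cv2.resize(p[140:290,230:450],None,fx=2.6,fy=2.6,interpolation=cv2.INTER_CUBIC)
  cv2.imwrite(f'pics/{n}10.png',p[:,:,::-1])
E
```

```text
time_s: 13.82
ee_pos: [0.6372, -0.0361, 0.1749]
ee_rot: [1.23, 1.2, -1.235]
ft_force: [-0.1, 0.3, 0.1]
width: 0.0203
[ 0.63718553 -0.03605256  0.1748718 ] 0.020321604687797545 [-0.09022413  0.28927109  0.09586383]
```

View pics/wrist10.png

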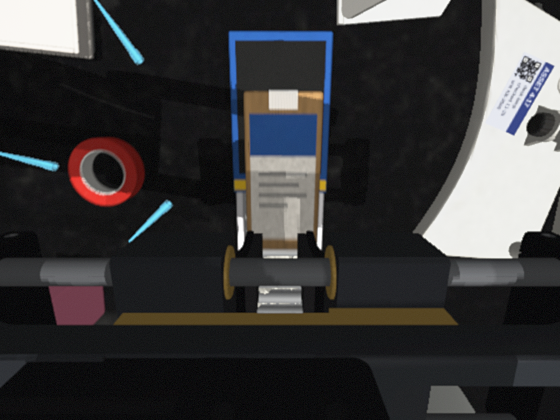

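View pics/scene10.png

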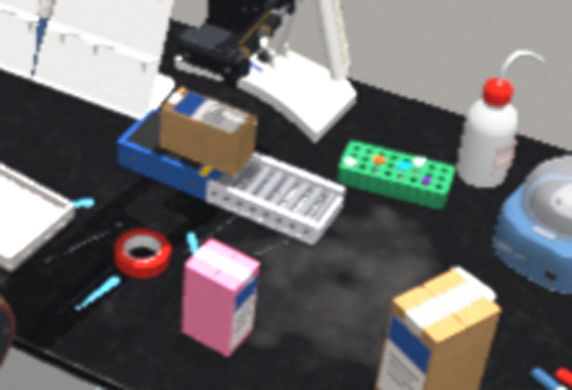

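```bash
python3 -m jog '[0.05,0,0,0.02,0, 0.087,0,-0.02,0.04,0, 0.087,0,-0.04,0.06,0, 0.087,0,-0.05,0.06,0, 0.087,0,-0.05,0.06,0,  0.087,0,-0.05,0.06,0]'
python3 - <<'E'
from h import *
s=read_state(); print(s['ee_pos'],s['width'],s['ft_force'])
for n in('wrist','scene','top'):
  p,d=camera(n); np.savez(f'{n}11.npz',p=p,d=d); 
  if n=='scene': p=cv2.resize(p[140:290,230:450],None,fx=2.6,fy=2.6,interpolation=cv2.INTER_CUBIC)
  cv2.imwrite(f'pics/{n}11.png',p[:,:,::-1])
  P,u,v=pts(n,np.load(f'{n}11.npz')['d']); m=(P[:,2]>.1)&(P[:,2]<.13)&(abs(P[:,0]-.64)<.07)&(abs(P[:,1]-.02)<.1)
  if n!='scene': Q=P[m]; print(n,len(Q),rect(Q),np.percentile(Q[:,2],[5,50,95])); A=np.c_[Q[:,:2],np.ones(len(Q))]; print(np.linalg.lstsq(A,Q[:,2],rcond=None)[0])
E
```

```text
time_s: 14.42
ee_pos: [0.6388, -0.0878, 0.2363]
ee_rot: [1.234, 1.195, -1.234]
ft_force: [-0.4, -0.4, -0.5]
width: 0.0524
[ 0.63883897 -0.08775759  0.23634605] 0.05244768758284491 [-0.42851922 -0.40068727 -0.51591156]
wrist 8551 ((639.0745849609375, -2.564197540283203), (119.71882629394531, 56.16703414916992), 88.12564086914062) [0.11188791 0.11326852 0.11453475]
[-0.00050838  0.00174772  0.11357216]
top 655 ((638.231201171875, -3.0599441528320312), (119.94710540771484, 58.05155563354492), 88.2173080444336) [0.10754092 0.11317214 0.11855067]
[0.00929532 0.00593729 0.10720992]
```

View pics/wrist11.png

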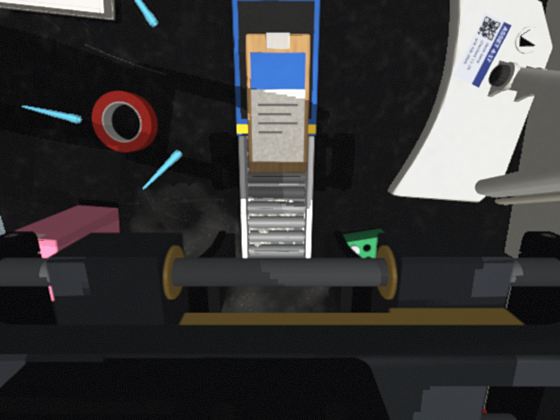

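View pics/scene11.png

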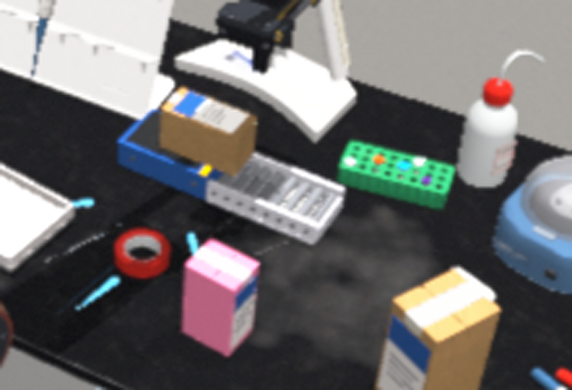

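Run:
```python
from h import *
for n in('wrist','top','scene'):
  f='top0' if n=='top' else ('scene11' if n=='scene' else 'wrist11')
  P,u,v=pts(n,np.load(f'{f}.npz')['d'])
  for x0 in np.arange(.68,.86,.02):
    m=(abs(P[:,0]-x0-.01)<.01)&(abs(P[:,1]+.003)<.06); Q=P[m]
    if len(Q): print(n,round(x0,2),len(Q),np.percentile(Q[:,2],[50,99]).round(3))
```

```text
wrist 0.68 6985 [0.328 0.348]
wrist 0.7 3742 [0.31  0.324]
wrist 0.72 1702 [-0.001  0.314]
wrist 0.74 1557 [-0.001  0.001]
wrist 0.76 1563 [-0.001  0.001]
wrist 0.78 1571 [-0.001  0.001]
wrist 0.8 1775 [-0.001  0.023]
wrist 0.82 2229 [0.009 0.024]
wrist 0.84 2037 [0.023 0.025]
top 0.68 129 [-0.     0.046]
top 0.7 253 [-0.001  0.007]
top 0.72 248 [-0.001  0.005]
top 0.74 250 [-0.001  0.007]
top 0.76 240 [-0.001  0.007]
top 0.78 252 [-0.001  0.007]
top 0.8 258 [-0.001  0.027]
top 0.82 308 [0.009 0.03 ]
top 0.84 260 [0.023 0.031]
scene 0.68 98 [-0.82  -0.804]
scene 0.7 80 [-0.82 -0.  ]
scene 0.72 110 [-0.819  0.006]
scene 0.74 105 [-0.818  0.006]
scene 0.76 115 [-0.816  0.005]
scene 0.78 132 [-0.815  0.005]
scene 0.8 135 [-0.001  0.027]
scene 0.82 166 [0.006 0.032]
scene 0.84 130 [0.022 0.03 ]
```

Clear surroundings (the 0.31–0.35 m readings are the gripper itself). I'll take the carton as it lies.

```bash
python3 -m jog '[0.087,0,0.035,0,0, 0.087,0,0.07,0,0, 0.087,0,0.085,0,0, 0.087,0,0.085,-0.03,0, 0.087,0,0.085,-0.07,0, 0.087,0,0.085,-0.11,0, 0.087,0,0.085,-0.14,0, 0.087,0,0.085,-0.16,0, 0.087,0,0.085,-0.17,0, 0.087,0,0.085,-0.173,0, 0.087,0,0.085,-0.173,0, 0.087,0,0.085,-0.173,0]'
python3 - <<'E'
from h import *
p,d=camera('wrist'); cv2.imwrite('pics/w12.png',p[:,:,::-1])
E
```

```text
time_s: 15.57
ee_pos: [0.6406, -0.0027, 0.0662]
ee_rot: [1.233, 1.192, -1.231]
ft_force: [0.6, 0.6, 0.2]
width: 0.0869
```

View pics/w12.png

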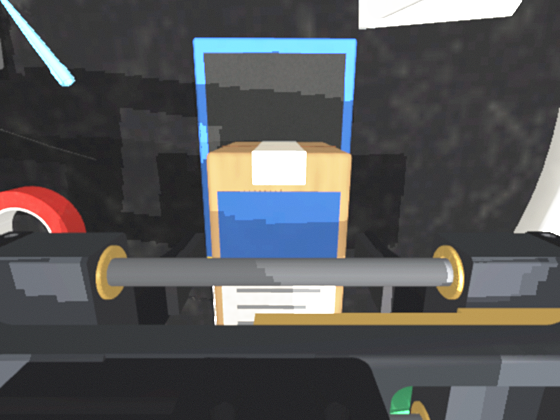

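```bash
python3 -m jog '[0.087,-0.0015,0,0,0, 0.04,-0.0015,0,0,0, 0.04,-0.0015,0,0,0, 0.04,-0.0015,0,0,0, 0.04,-0.0015,0,0,0, 0.04,-0.0015,0,0,0, 0.04,-0.0015,0,0,0, 0.04,-0.0015,0,0,0]' 35
python3 -m jog '[0.04,0,0,0.01,0, 0.04,0,0,0.04,0, 0.04,0,0,0.07,0, 0.04,0,0,0.1,0, 0.04,0,0,0.1,0]'
python3 - <<'E'
from h import *
p,d=camera('wrist'); cv2.imwrite('pics/w13.png',p[:,:,::-1])
E
```

```text
time_s: 16.28
ee_pos: [0.6381, -0.0028, 0.0647]
ee_rot: [1.233, 1.193, -1.232]
ft_force: [1.7, 0.7, -0.3]
width: 0.0558
time_s: 16.7
ee_pos: [0.6416, -0.0032, 0.1725]
ee_rot: [1.237, 1.185, -1.225]
ft_force: [1.9, 0.5, -1.3]
width: 0.0561
```

View pics/w13.png

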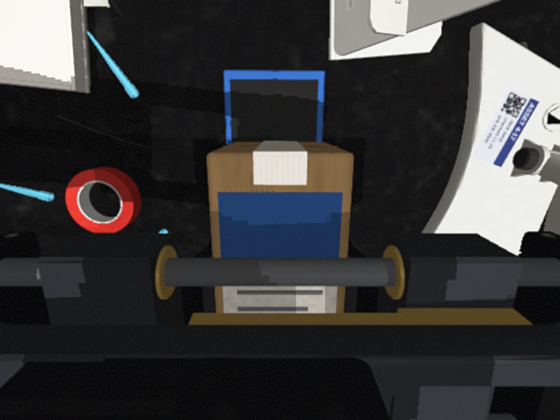

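```bash
python3 -m jog '[0.04,-0.02,0.0175,0,-1, 0.04,-0.045,0.04,0,-2, 0.04,-0.07,0.0615,0,-3, 0.04,-0.095,0.083,0,-4, 0.04,-0.12,0.104,0,-5, 0.04,-0.145,0.126,0,-5.6, 0.04,-0.17,0.148,0,-5.6, 0.04,-0.195,0.17,0,-5.6, 0.04,-0.215,0.187,0,-5.6, 0.04,-0.228,0.198,0,-5.6, 0.04,-0.2345,0.2035,0,-5.6, 0.04,-0.2345,0.2035,-0.02,-5.6, 0.04,-0.2345,0.2035,-0.045,-5.6, 0.04,-0.2345,0.2035,-0.065,-5.6, 0.04,-0.2345,0.2035,-0.075,-5.6, 0.04,-0.2345,0.2035,-0.075,-5.6, 0.04,-0.2345,0.2035,-0.075,-5.6]'
python3 - <<'E'
from h import *
s=read_state(); print(s['ee_pos'],s['width'],s['ft_force'])
for n in ('wrist','scene'):
  p,d=camera(n); cv2.imwrite(f'pics/{n}14.png',p[:,:,::-1]); np.savez(f'{n}14.npz',p=p,d=d)
P,u,v=pts('wrist',np.load('wrist14.npz')['d']); m=(P[:,2]>.03)&(P[:,2]<.045)&(abs(P[:,0]-.41)<.1)&(abs(P[:,1]-.25)<.07); print(m.sum(),rect(P[m]))
print(s['ee_rot'])
E
```

```text
time_s: 18.17
ee_pos: [0.4029, 0.2003, 0.089]
ee_rot: [1.303, 1.146, -1.306]
ft_force: [-0.2, 0.3, -3.4]
width: 0.0556
[0.40291517 0.20029489 0.088951  ] 0.05558542031077694 [-0.24887199  0.3357099  -3.44888987]
3839 ((410.2185363769531, 232.390869140625), (115.0385513305664, 130.73899841308594), 82.60134887695312)
[ 1.30286759  1.1456591  -1.30627293]
```

View pics/wrist14.png

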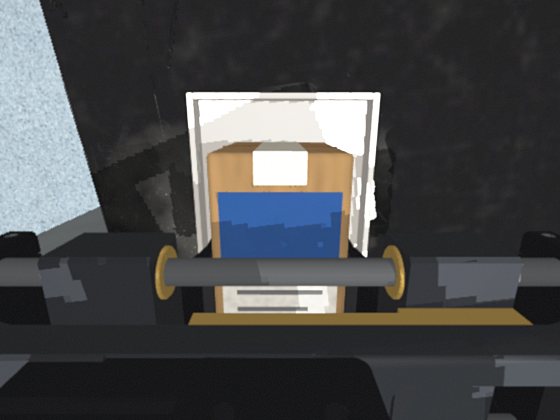

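View pics/scene14.png

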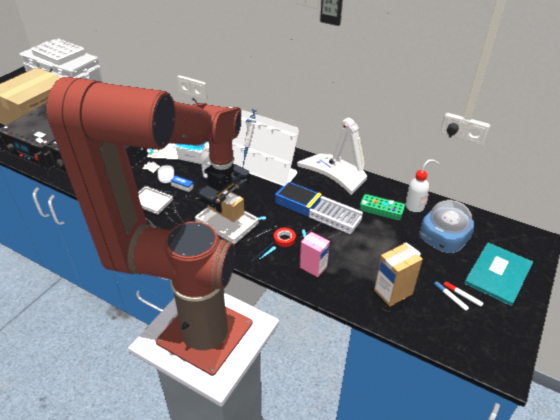

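```bash
python3 -m jog '[0.04,0.001,0,-0.015,0, 0.04,0.001,0,-0.028,0, 0.04,0.001,0,-0.038,0, 0.04,0.001,0,-0.043,0, 0.04,0.001,0,-0.046,0, 0.04,0.001,0,-0.047,0, 0.04,0.001,0,-0.047,0]'
```

```text
time_s: 18.85
ee_pos: [0.4047, 0.2009, 0.0429]
ee_rot: [1.305, 1.145, -1.304]
ft_force: [0.3, -0.6, -3.0]
width: 0.0561
```

```bash
python3 -m jog '[0.04,0,0,-0.001,0, 0.04,0,0,-0.002,0, 0.04,0,0,-0.002,0]';python3 -m jog '[0.04,0,0,-0.001,0, 0.04,0,0,-0.001,0]'
```

```text
time_s: 19.1
ee_pos: [0.4045, 0.2008, 0.0408]
ee_rot: [1.304, 1.145, -1.304]
ft_force: [0.7, -0.8, -2.3]
width: 0.0556
time_s: 19.27
ee_pos: [0.4046, 0.2008, 0.0406]
ee_rot: [1.304, 1.145, -1.304]
ft_force: [-3.6, -0.9, 5.8]
width: 0.0559
```

Contact, so I'm releasing and going up.

```bash
python3 -m jog '[0.06,0,0,0,0, 0.066,0,0,0,0, 0.072,0,0,0,0, 0.072,0,0,0,0, 0.072,0,0,0,0, 0.072,0,0,0.015,0, 0.072,0,0,0.045,0, 0.08,0,0,0.085,0, 0.08,0,0,0.12,0, 0.08,0,-0.04,0.14,0, 0.08,0,-0.08,0.16,0, 0.08,0,-0.12,0.16,0, 0.08,0,-0.12,0.16,0]'
python3 - <<'E'
from h import *
s=read_state(); print(s['ee_pos'],s['width'],s['ft_force'])
for n in ('wrist','scene','top'):
  p,d=camera(n); cv2.imwrite(f'pics/{n}15.png',p[:,:,::-1]); np.savez(f'{n}15.npz',p=p,d=d)
P,u,v=pts('wrist',np.load('wrist15.npz')['d']); m=(P[:,2]>.07)&(P[:,2]<.1)&(abs(P[:,0]-.41)<.1)&(abs(P[:,1]-.2)<.1); Q=P[m];print(m.sum(),rect(Q),np.percentile(Q[:,2],[2,50,98]))
E
```

```text
time_s: 20.35
ee_pos: [0.4056, 0.0757, 0.2015]
ee_rot: [1.307, 1.138, -1.305]
ft_force: [-0.7, 0.3, 0.2]
width: 0.0798
[0.40559671 0.07568371 0.20154221] 0.07981375117716095 [-0.74398965  0.28864917  0.19594153]
8648 ((401.04571533203125, 196.6944580078125), (101.6556167602539, 56.195884704589844), 82.68465423583984) [0.08632903 0.08812476 0.08974826]
```

View pics/wrist15.png

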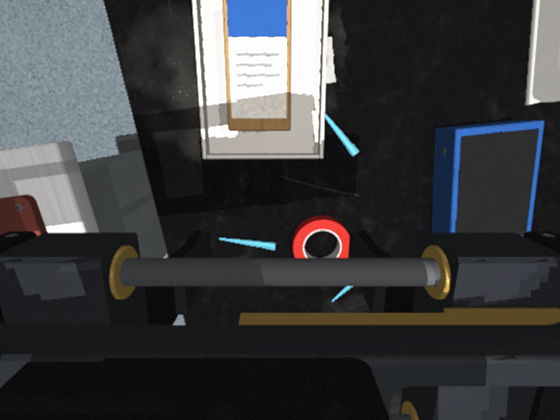

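View pics/scene15.png

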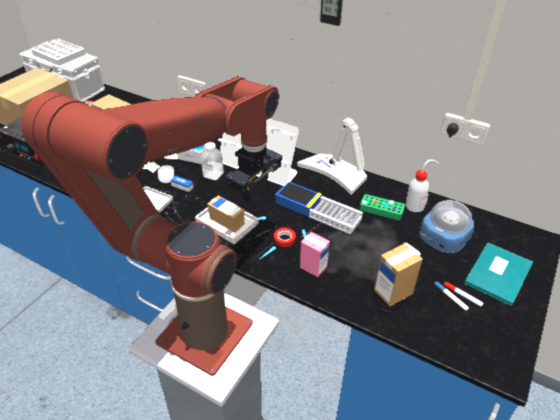

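View pics/top15.png

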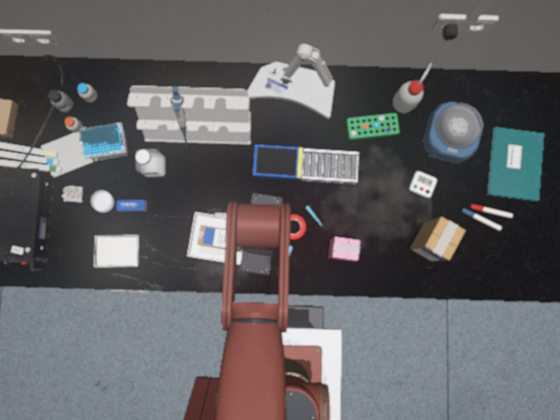

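The wrist view shows the carton in the tray with its label up, aligned with the walls (columns 226–292 within 195–328). Its top is level at 88 mm. In the top view the timer, bottle, slide box and tape roll stand where they were.

```bash
python3 -c "
from station import *
print(close_job())"
```

```text
the job is handed in; nothing more can be done
None
```

The kit carton is lying flat in the larger white tray with its label up and the gripper clear of it. I handed the job in at about 20.5 s of the 58 s allowed.

- **On the rollers:** I stood the smaller brown carton upright on the open end of the lane, label away from the step, and let go. I then pushed it until its foot met the step.
- **Tipping:** I pushed it over with the fingers 22–23 mm below the top of the label face. At the pauses I read about 1 N or less at the wrist. It fell flat on the bed, with about 32 mm of its lower end overhanging the rollers.
- **In the tray:** I took it as it lay, set it down until it touched the tray floor, and released it.

**Last checks:**
- The carton's top was level at about 88 mm, where 90 mm is expected, so the reading is within the camera calibration.
- It is aligned with the tray to within about 0.2°.
- By eye, the timer, media bottle, slide box and tape roll had not moved in the last pictures. I did not measure them again.

The top and wrist cameras disagreed by 2–3 mm on the lane and tray positions, so I placed the carton between the two readings. No check failed.

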